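# Put the stationery back into its caddy

### The arm

A 6-joint arm with a two-finger parallel gripper is mounted at the origin on a cart in front of the work surface, level with it; the furniture and walls round the work are solid. World frame = base frame: x ahead of the robot, y to its left, z up, the work surface at z = 0. Lengths are in m, angles in rad, forces in N, time in s.
With the tool pointing down it reaches from about 0.35 to 0.775 m from the base axis. Payload 7.3 kg.
Tool frame: the origin (TCP) lies at the centre of the arm's flange, where the gripper is bolted on; the fingertips stand 178 mm ahead of it and the grasp point (between the pads) lies 159 mm ahead of it; z points along the fingers, y is the line along which they close (so a half turn about z gives the same grasp; the last joint's range is limited). The gripper opens to 92 mm and grips with 3 to 60 N. Pads are 19 mm wide; open, the fingers measure 130 mm over their backs; the gripper's body (75 mm by 190 mm) begins 47 mm behind the grasp point.
Start: joints at [1.169, 0.342, 1.524, -0, 1.275, -0.146], TCP at [0.133, 0.508, 0.405] pointing down, gripper open.
Joint ranges: [-2.53, 2.53], [-0.77, 2.02], [0.04, 2.7], [-1, 4.14], [0.28, 2.66], [-3.11, 3.11]. Speed limits (rad/s): [2.57, 2.57, 3.14, 3.14, 3.14, 3.14].

### API

Orientations are given as [roll, pitch, yaw] about the fixed x, y, z axes, in that order (R = Rz(yaw) Ry(pitch) Rx(roll)).
In Python, from cell import telemetry, vision, ticket gives the robot as it stands.
- The arm moves only by the shell command python3 -m crank 'ROWS' [FORCE]. ROWS is JSON, a list of rows, each a list of 5 numbers: the gripper command: -1 is shut, 1 is fully open, values between are in proportion, then the shift along the tool's x, y, z in mm, then the turn about the tool's z in rad. In form: [[fingers, dx, dy, dz, roll], ...]. A call has 1 to 12 rows; each row is the pose to reach, as a shift and turn from the pose commanded when the call began, along the tool's axes at that moment; what a row does not reach only later rows make up. A row lasts 1/12 s, in which the tool goes at most 41.7 mm and 7.16 degrees, less where a joint would pass 70% of its speed; a pose out of reach is approached as far as the arm can. A call with a gripper value outside its range is refused whole. The fingers move at their own pace and stop on an object; FORCE is the grip in N (left out, the last holds). Time passes only in rows, so rows that repeat a pose let the fingers close. It gives the time, the measured TCP pose, the force, the opening and the grip force at its end, in the units of the state.
- telemetry.observe(): the state, without advancing time (a new reading comes with each control period).
- vision.read_camera(name): name is "scene" or "top" or "wrist"; returns (picture, depth): 400x640x3 uint8, red, green, blue; 400x640 float32, m along the optical axis (not along the pixel's ray), 0 where there is no reading.
- vision.get_calibration(name): a dict with "camera_matrix" (3x3 intrinsics, pixels), "rvec" (rotation vector, rad) and "tvec" (3), from world to camera coordinates, as OpenCV has them. Camera axes: x right, y down, z forward; pixel columns grow to the right and rows downward; lengths in m; the calibration is good to about 2 mm. A picture is of the moment at which its call begins: read the wrist's pose just before it. get_calibration takes no time and is no camera call; for the wrist camera it gives the pose at the moment of the call.
- ticket.hand_in(): hands the job in; it is judged then, once.
The state is a dict: "time": time; "qpos": joint angles; "qvel": joint speeds; "joint_efforts": joint torques, N m; "tool_pos": TCP position; "tool_rot": TCP orientation; "contact_force": force on the tool from outside, world axes, zero at the start; "torque": the same for the moment, N m; "opening": finger opening in m; "grip_force": force on a finger pad.
Only numpy, scipy, OpenCV 4.12 (cv2) and the standard library are available. Lean on these libraries where they do the work, as an engineer would, in place of code of your own. Each camera call takes 0.05 s, during which the arm holds its last target. There are 200 camera calls.

### The job

Put the roll of tape, the glue stick, the eraser and the binder clip back into the white desk caddy, each down on the floor of the recess that is shaped for it (tape in the wide round one, glue stick in the small round one, eraser in the oblong one, clip in the square one). Leave the glue stick and the clip standing upright and the tape and eraser lying flat. The memory stick and the empty cardboard tape core do not belong there: leave them where they lie.

Things in the scene. Friction and masses are not known exactly. Their poses are not given: they have to be found in the camera images.
- tape_center (a point): Roll of tan paper tape lying flat: a thick ring 65 mm across, 19 mm high, with a small hole of about 20 mm. Point at its centre, half-way up (9.5 mm over its underside); z up along its axis.
- glue_center (a point): Glue stick standing on its base: upright cylinder 28 mm across, 88 mm tall. Point on its axis, half-way up (44 mm over its underside); z up along its axis. It is light and falls over when bumped, and is tall enough to be hit by a gripper that works low beside it.
- eraser_center (a point): Block eraser in a card sleeve, lying flat: 21 mm along its own x, 46 mm along its own y, 13 mm high. Point at its centre, 6.5 mm over its underside; z up.
- clip_center (a point): Black binder clip standing on its broad edge, its two wire handles upward: body 20 mm along its own x, 24 mm along its own y, 16 mm high; 35 mm high with the handles (do not count on gripping these). Point on its middle line, 17.5 mm over its underside; z up.
- usb_center (a point): Memory stick, flat and dark with a metal plug: 18 mm along its x, 53 mm along its y, 8 mm high. A look-alike of the eraser that stays where it lies. Point at its centre, 4 mm over its underside.
- core_center (a point): Empty cardboard core of a used-up roll of tape: thin-walled ring 62 mm across, 19 mm high, wall 3.5 mm, open in the middle. A look-alike of the tape roll that stays where it lies. Point at its centre, 9.5 mm over its underside.
- bay_tape_floor (a point): The bay for the tape roll. Insert of the caddy: 88 x 88 mm, grey, its flat top 16 mm over the table with a cork-floored recess 6 mm deep (round, 78 mm across, the widest of the four). The point lies at the centre of the recess floor, 10 mm over the table; x and y run along the sides of the insert, z up.
- bay_glue_floor (a point): The bay for the glue stick. Insert of the caddy: 88 x 88 mm, grey, its flat top 16 mm over the table with a cork-floored recess 6 mm deep (round, 44 mm across, the smaller of the two round ones). The point lies at the centre of the recess floor, 10 mm over the table; x and y run along the sides of the insert, z up. The inserts fill a fixed white tray, 192 mm square, rim 16 mm high, two by two in changing order.
- bay_eraser_floor (a point): The bay for the eraser. Insert of the caddy: 88 x 88 mm, grey, its flat top 16 mm over the table with a cork-floored recess 6 mm deep (oblong, 61 mm along its x and 36 mm along its y, so the eraser goes in with its own y along this x). The point lies at the centre of the recess floor, 10 mm over the table; x and y run along the sides of the insert, z up.
- bay_clip_floor (a point): The bay for the binder clip. Insert of the caddy: 88 x 88 mm, grey, its flat top 16 mm over the table with a cork-floored recess 6 mm deep (square, 40 x 40 mm). The point lies at the centre of the recess floor, 10 mm over the table; x and y run along the sides of the insert, z up. The room's wall rises at the back edge of the cabinet, at x = 0.72 m.
Not all that is in view belongs to the job. Leave any purple or red look-alike of the part that bears eraser_center alone.

How it is judged:
At the end, for the whole second after the job is handed in: Tape, glue stick, eraser and clip each rest in their own recess: centre within 13 mm of its centre, at most 2.5 mm above its floor, leaning under 0.1 rad, slower than 0.02 m/s. Memory stick and empty core are within 20 mm of where they started (horizontal distance between tape_center and bay_tape_floor below 0.013 m and z of tape_center in the frame of bay_tape_floor below 0.012 m and angle between each of tape_center, glue_center, eraser_center, clip_center's own z axis and vertical below 0.1 rad and linear speed of each of tape, glue, eraser, clip below 0.02 m/s and horizontal distance between glue_center and bay_glue_floor below 0.013 m and z of glue_center in the frame of bay_glue_floor below 0.0465 m and horizontal distance between eraser_center and bay_eraser_floor below 0.013 m and z of eraser_center in the frame of bay_eraser_floor below 0.009 m and horizontal distance between clip_center and bay_clip_floor below 0.013 m and z of clip_center in the frame of bay_clip_floor below 0.02 m and distance of each of usb_center, core_center from where it was at the start of the episode below 0.02 m); the robot touches nothing.
It also fails if it takes over 136 s, if anything falls off the work surface, if the arm or the gripper's body presses on something with over 40 N, if the wrist force passes 120 N, or if a joint passes its speed limit or range.

## Working session

There is one attempt and no reset: what is moved stays moved. The work goes in short steps, Python scripts to look and compute and a shell command to move; the robot and the scene stay as the last step left them, time stands still between calls to the robot, and variables do not carry over. Pictures are saved under pics/ and viewed, at most 14 in all, crops included, and the job is handed in when it is done.

```bash
mkdir -p pics; ls; cat > h.py <<'E'
import numpy as np, cv2
from cell import telemetry, vision, ticket
def snap(n):
    p,d=vision.read_camera(n); c=vision.get_calibration(n)
    K=np.array(c["camera_matrix"],float);R=cv2.Rodrigues(np.array(c["rvec"],float))[0];t=np.array(c["tvec"],float).ravel()
    return p,d,K,R,t
def ray(uv,z,K,R,t):
    uv=np.atleast_2d(uv).astype(float)
    r=(R.T@np.linalg.inv(K)@np.c_[uv,np.ones(len(uv))].T).T; o=-R.T@t
    return o+r*((z-o[2])/r[:,2])[:,None]
def cloud(d,K,R,t):
    v,u=np.mgrid[:d.shape[0],:d.shape[1]]
    c=np.stack([(u-K[0,2])/K[0,0]*d,(v-K[1,2])/K[1,1]*d,d],-1)
    return (c-t)@R
E
python3 - <<'E'
from h import *
for n in("top","scene"):
    p,d,K,R,t=snap(n); cv2.imwrite(f"pics/{n}0.png",p[:,:,::-1]); np.savez(f"{n}0.npz",p=p,d=d,K=K,R=R,t=t)
    print(n,-R.T@t,K[0,0])
s=telemetry.observe();print(s)
E
```

```text
pics
top [ 0.46567583 -0.04307568  1.09613257] 472.52740467395296
scene [ 0.14837833 -0.59409541  0.58472639] 377.7630947613401
{'time': 0.1, 'qpos': array([ 1.16901633e+00,  3.42648344e-01,  1.52492498e+00,  1.16046721e-06,
        1.27536820e+00, -1.46037576e-01]), 'qvel': array([ 0.00062539, -0.0023898 , -0.00010962, -0.00038438, -0.00047379,
       -0.00070877]), 'joint_efforts': array([ 1.47520263e-03, -4.31997442e+01, -2.44697607e+01,  7.18801981e-02,
        5.24525985e-02, -6.91988316e-05]), 'tool_pos': array([0.13275691, 0.50781612, 0.40411551]), 'tool_rot': array([-3.14025830e+00, -1.97384348e-04,  2.88584977e+00]), 'contact_force': array([-0.21832591, -0.23387139, -0.36589916]), 'torque': array([ 0.00861779,  0.04451174, -0.01460196]), 'grip_force': 0.0, 'opening': 0.09156520106920318}
```

View pics/top0.png

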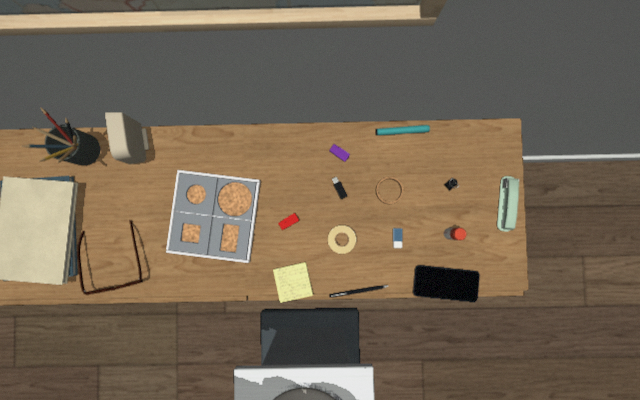

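View pics/scene0.png

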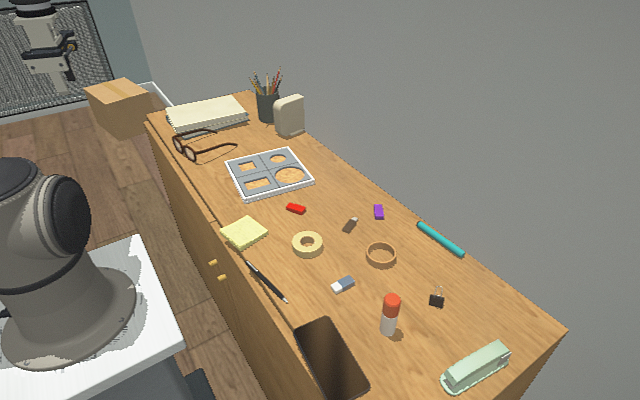

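Top view: candidates for the eraser are blue/white (398,238), red (289,221), purple (340,152) and the dark USB stick (339,187). The blue/white sleeved block fits, because red and purple are excluded and the dark one has a metal plug. For the tape, the thick ring at (342,240) fits, and the thin ring at (389,190) is the core. The clip is at (451,184) and the glue stick at (458,233). Bays: glue (196,194), tape (235,199), clip (191,233), eraser (230,238).

```bash
cat > m.py <<'E'
from h import *
z=np.load("top0.npz"); p,d,K,R,t=[z[k] for k in"pdKRt"]
hsv=cv2.cvtColor(p,cv2.COLOR_RGB2HSV); g=cv2.cvtColor(p,cv2.COLOR_RGB2GRAY)
C=cloud(d,K,R,t)
print("table z",np.median(C[205:225,300:420,2]))
def blob(m,box,zz,name):
    x0,y0,x1,y1=box; mm=np.zeros_like(g); mm[y0:y1,x0:x1]=m[y0:y1,x0:x1]
    n,l,s,c=cv2.connectedComponentsWithStats(mm.astype(np.uint8)); 
    if n<2: print(name,'none');return
    i=1+s[1:,4].argmax(); q=np.argwhere(l==i)[:,::-1]
    hull=cv2.convexHull(q.astype(np.int32))[:,0]
    w=ray(hull,zz,K,R,t)[:,:2]*1000
    r=cv2.minAreaRect(w.astype(np.float32)); b=cv2.boxPoints(r)
    e=b[1]-b[0];f=b[2]-b[1]; L=e if np.hypot(*e)>np.hypot(*f) else f
    mo=cv2.moments(w.astype(np.float32))
    print(name,"rect c",np.round(r[0],1),"size",np.round(r[1],1),"long axis ang",round(np.arctan2(L[1],L[0])%np.pi,3),"hullcen",np.round([mo['m10']/mo['m00'],mo['m01']/mo['m00']],1),"z",np.round(np.percentile(C[l==i][:,2],[10,50,90])*1000),s[i,4])
H,S,V=[hsv[...,i].astype(int) for i in range(3)]
hgt=C[...,2]
ab=(hgt>0.004)
wood=np.abs(H-15)
blob(ab,(320,220,365,260),.019,"tape")
blob(ab,(385,224,410,252),.013,"eraser")
blob(((H>95)&(H<130)&(S>60))|((S<50)&(V>140)),(385,224,410,252),.013,"eraserC")
blob(ab,(370,172,408,208),.019,"core")
blob(V<70,(440,172,465,196),.016,"clipC")
blob(ab,(440,172,465,196),.016,"clip")
blob((V<90),(328,174,352,202),.008,"usb")
blob(hgt>.07,(435,215,475,250),.088,"glue")
blob(((H<8)|(H>172))&(S>130),(435,215,475,250),.088,"glueC")
cork=(H>3)&(H<25)&(S>70)
for n,b in dict(glue=(182,180,209,209),tape=(213,178,256,221),clip=(178,220,206,246),er=(216,219,244,255)).items(): blob(cork,b,.010 if 0 else .013,"bay "+n)
blob((S<60)&(V>90),(160,165,265,268),.016,"caddy")
out=np.hstack([cv2.resize(p[165:270,160:265],(400,400),interpolation=2),cv2.resize(p[170:260,380:470],(400,400),interpolation=2)])
cv2.imwrite("pics/crop.png",out[:,:,::-1])
E
python3 m.py
```

```text
table z 0.0004391626069748556
tape rect c [438.3 -92.8] size [64.8 64.5] long axis ang 0.226 hullcen [438.8 -91.8] z [17. 19. 22.] 519
eraser rect c [ 438.7 -219. ] size [20.5 47.8] long axis ang 3.114 hullcen [ 438.9 -219.6] z [10. 12. 15.] 184
eraserC rect c [ 439.7 -220.2] size [18.3 41.1] long axis ang 3.115 hullcen [ 439.8 -220.3] z [10. 12. 15.] 166
core rect c [ 548.6 -203.3] size [62.2 62.2] long axis ang 2.993 hullcen [ 549.5 -203.8] z [ 6. 18. 21.] 189
clipC rect c [ 562.5 -347.1] size [17.7 26.1] long axis ang 2.327 hullcen [ 561.6 -346.1] z [ 6. 15. 23.] 82
clip rect c [ 560.6 -346.5] size [22.2 29. ] long axis ang 1.911 hullcen [ 560.2 -347.3] z [ 6. 15. 27.] 94
usb rect c [552.6 -93.2] size [37.2 17.6] long axis ang 0.442 hullcen [552.6 -92.9] z [ 6.  9. 12.] 124
glue rect c [ 447.7 -337.5] size [29.7 25.4] long axis ang 1.553 hullcen [ 447.7 -338.2] z [80. 88. 90.] 155
glueC rect c [ 448.7 -337.5] size [29.8 23.3] long axis ang 1.553 hullcen [ 448.6 -337.7] z [76. 88. 90.] 153
bay glue rect c [549.  239.2] size [41.7 41.6] long axis ang 1.552 hullcen [549.3 239.6] z [ 8. 11. 14.] 283
bay tape rect c [536.4 151. ] size [75.3 76.2] long axis ang 2.342 hullcen [536.6 150.5] z [ 8. 11. 13.] 897
bay clip rect c [460.3 252.4] size [39.4 40.2] long axis ang 3.0 hullcen [459.9 252.5] z [ 8. 11. 14.] 301
bay er rect c [447.4 163. ] size [35.7 61.1] long axis ang 2.99 hullcen [447.3 163.2] z [ 8. 11. 14.] 417
caddy rect c [498.2 200.2] size [194.4 193. ] long axis ang 1.428 hullcen [498.2 200.2] z [12. 16. 19.] 5196
```

View pics/crop.png

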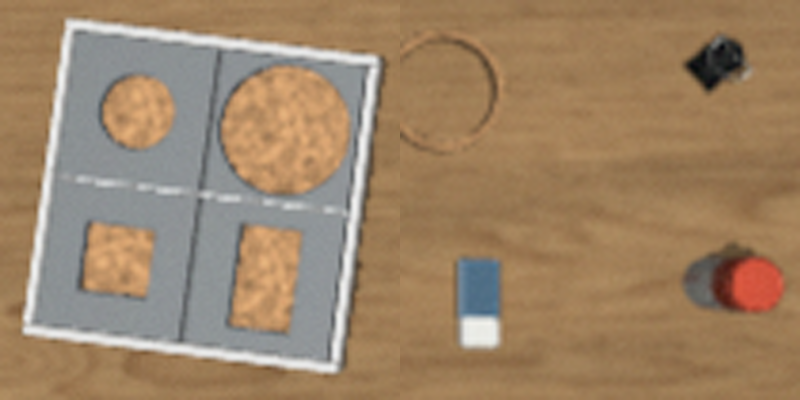

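```bash
cat > go.py <<'E'
# usage: go.py x y ztip theta(closing-axis angle)  [mm, rad] -> shifts in tool axes
import sys; from h import *
from scipy.spatial.transform import Rotation as Ro
def go(x,y,zt,th):
    s=telemetry.observe(); Rt=Ro.from_euler('xyz',s['tool_rot']); yaw=s['tool_rot'][2]
    dw=np.array([x,y,zt+178])-np.array(s['tool_pos'])*1000
    print("shift",np.round(Rt.inv().apply(dw),1),end=' ')
    d=(th+np.pi/2-yaw+np.pi/2)%np.pi-np.pi/2
    q6=s['qpos'][5]-d+np.arctan2(y,x)-s['qpos'][0]
    print("roll",round(-d,3),"q6 then",round(q6,2),"t",round(s['time'],2),"open",round(s['opening'],4),"rot",np.round(s['tool_rot'],3))
if __name__=="__main__": go(*map(float,sys.argv[1:]))
E
python3 go.py 438.5 -92.3 80 1.43
```

```text
shift [-447.6 -503.1  146.7] roll -0.115 q6 then -1.64 t 0.1 open 0.0916 rot [-3.14  -0.     2.886]
```

```bash
python3 -m crank '[[1,-349,-279,60,-0.115],[1,-349,-279,60,-0.115],[1,-349,-279,60,-0.115],[1,-349,-279,60,-0.115],[1,-349,-279,60,-0.115],[1,-349,-279,60,-0.115],[1,-349,-279,60,-0.115],[1,-349,-279,60,-0.115],[1,-447,-503,107,-0.115],[1,-447,-503,107,-0.115],[1,-447,-503,107,-0.115],[1,-447,-503,107,-0.115]]' 20; python3 go.py 438.5 -92.3 80 1.43
```

```text
time: 1.1
tool_pos: [0.3802, 0.0856, 0.3309]
tool_rot: [3.141, -0.0, 3.001]
contact_force: [1.6, 0.9, 0.3]
opening: 0.0915
grip_force: 0.0
shift [ -82.7 -167.9   72.9] roll 0.0 q6 then -1.64 t 1.1 open 0.0915 rot [ 3.141 -0.     3.001]
```

```bash
python3 -m crank '[[1,-83,-168,0,0],[1,-83,-168,0,0],[1,-83,-168,0,0],[1,-83,-168,0,0],[1,-83,-168,0,0],[1,-83,-168,0,0],[1,-83,-168,0,0]]'; python3 go.py 438.5 -92.3 8 1.43; python3 - <<'E'
from h import *
p,d,K,R,t=snap("wrist"); cv2.imwrite("pics/w1.png",p[:,:,::-1]); C=cloud(d,K,R,t); np.savez("w1.npz",C=C)
m=(C[...,2]>.012)&(C[...,2]<.03)&(np.hypot(C[...,0]-.438,C[...,1]+.092)<.05)&(d>0)
w=C[m][:,:2]*1000; r=cv2.minEnclosingCircle(cv2.convexHull(w.astype(np.float32))); print(r, m.sum(), np.median(C[m][:,2]))
E
```

```text
time: 1.68
tool_pos: [0.4387, -0.0914, 0.3307]
tool_rot: [3.141, -0.001, 2.998]
contact_force: [0.3, 0.7, 0.1]
opening: 0.0916
grip_force: 0.0
shift [-1.000e-01 -1.000e+00  1.447e+02] roll -0.003 q6 then -1.64 t 1.68 open 0.0916 rot [ 3.141e+00 -1.000e-03  2.998e+00]
((439.3397216796875, -94.04430389404297), 32.66033935546875) 2966 0.017973025734860683
```

View pics/w1.png

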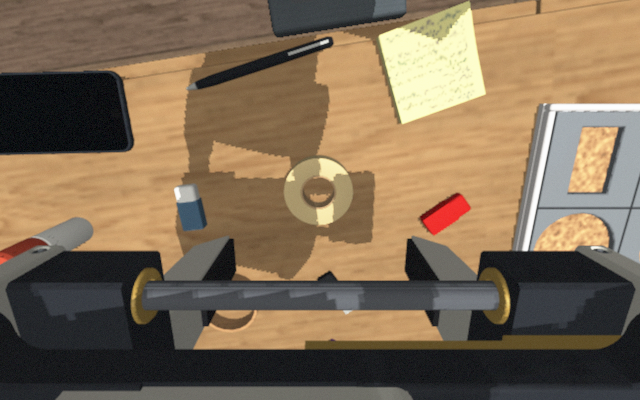

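The wrist view shows the tape ring centred at (318,190), blue/white eraser (190,208), core (235,318) and red decoy (445,213). The fingers straddle the tape with room to spare.

```bash
python3 -m crank '[[1,0,-2,40,0],[1,0,-2,80,0],[1,0,-2,110,0],[1,0,-2,130,0],[1,0,-2,143,0],[1,0,-2,143,0],[-1,0,-2,143,0],[-1,0,-2,143,0],[-1,0,-2,143,0],[-1,0,-2,143,0],[-1,0,-2,143,0],[-1,0,-2,143,0]]' 20; python3 -m crank '[[-1,0,0,0,0],[-1,0,0,0,0],[-1,0,0,-40,0],[-1,0,0,-60,0],[-1,0,0,-60,0]]';  python3 go.py 536.5 150.5 70 1.43
```

```text
time: 2.73
tool_pos: [0.4388, -0.0924, 0.1891]
tool_rot: [-3.141, 0.002, 3.001]
contact_force: [-0.3, 2.0, 7.2]
opening: 0.0631
grip_force: 20.1
time: 3.15
tool_pos: [0.4397, -0.0929, 0.2516]
tool_rot: [-3.14, 0.007, 3.001]
contact_force: [1.4, 0.3, -0.8]
opening: 0.0629
grip_force: 20.0
shift [-61.7 254.6   3.7] roll -0.0 q6 then -1.16 t 3.15 open 0.0629 rot [-3.14   0.007  3.001]
```

```bash
python3 -m crank '[[-1,-62,255,0,0],[-1,-62,255,0,0],[-1,-62,255,0,0],[-1,-62,255,0,0],[-1,-62,255,0,0],[-1,-62,255,0,0],[-1,-62,255,0,0],[-1,-62,255,0,0],[-1,-62,255,0,0],[-1,-62,255,0,0]]';  python3 go.py 536.5 150.5 21 1.43; python3 - <<'E'
from h import *
p,d,K,R,t=snap("wrist"); cv2.imwrite("pics/w2.png",p[:,:,::-1]); C=cloud(d,K,R,t)
m=(C[...,2]>.06)&(C[...,2]<.1)&(np.hypot(C[...,0]-.5365,C[...,1]-.1505)<.036)&(d>0)
print(m.sum(),np.median(C[m],0))
E
```

```text
time: 3.98
tool_pos: [0.5351, 0.1502, 0.2477]
tool_rot: [-3.141, -0.002, 3.0]
contact_force: [0.1, -0.2, -0.3]
opening: 0.0633
grip_force: 20.0
shift [-1.4  0.5 48.7] roll -0.001 q6 then -1.16 t 3.98 open 0.0633 rot [-3.141e+00 -2.000e-03  3.000e+00]
8556 [0.52451599 0.15164317 0.07667581]
```

View pics/w2.png

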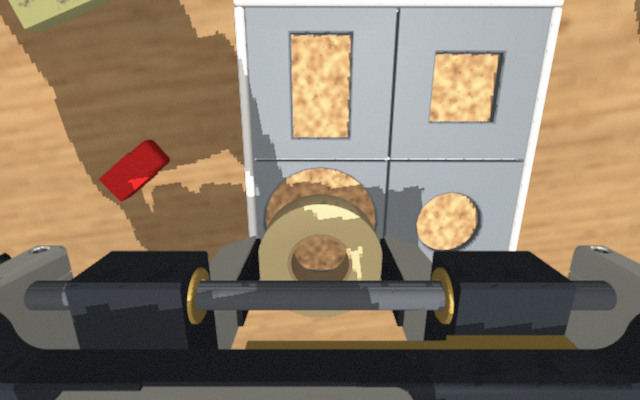

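Tape is held level at (320,250), over the wide recess. Lowering and releasing.

```bash
python3 -m crank '[[-1,-1,0,25,0],[-1,-1,0,38,0],[-1,-1,0,47,0],[-1,-1,0,48,0],[-1,-1,0,48,0],[0.55,-1,0,48,0],[0.55,-1,0,48,0],[0.55,-1,0,48,0],[0.55,-1,0,20,0],[0.55,-1,0,-20,0],[0.55,-1,0,-50,0],[0.55,-1,0,-50,0]]'; python3 - <<'E'
from h import *
p,d,K,R,t=snap("wrist"); cv2.imwrite("pics/w3.png",p[:,:,::-1]); C=cloud(d,K,R,t)
c=np.array([.5365,.1505]);m=(C[...,2]>.022)&(C[...,2]<.05)&(np.hypot(*(C[...,:2]-c).transpose(2,0,1))<.05)&(d>0)
w=C[m]; print(m.sum(),cv2.minEnclosingCircle(cv2.convexHull((w[:,:2]*1000).astype(np.float32))),np.percentile(w[:,2],[5,50,95]))
E
python3 go.py 439 -219.5 60 1.543
```

```text
time: 5.03
tool_pos: [0.5382, 0.1516, 0.3051]
tool_rot: [3.138, 0.012, 3.001]
contact_force: [0.7, 0.1, 0.1]
opening: 0.0713
grip_force: 0.0
3712 ((536.0183715820312, 148.49945068359375), 32.61866760253906) [0.02391926 0.02508389 0.02616906]
shift [  46.  -381.2   62.9] roll -0.113 q6 then -2.01 t 5.08 open 0.0709 rot [3.139 0.008 3.001]
```

```bash
python3 -m crank '[[0.3,46,-381,30,-0.113],[0.3,46,-381,30,-0.113],[0.3,46,-381,30,-0.113],[0.3,46,-381,30,-0.113],[0.3,46,-381,30,-0.113],[0.3,46,-381,30,-0.113],[0.3,46,-381,30,-0.113],[0.3,46,-381,30,-0.113],[0.3,46,-381,30,-0.113],[0.3,46,-381,30,-0.113],[0.3,46,-381,30,-0.113],[0.3,46,-381,30,-0.113]]'; python3 - <<'E'
from h import *
p,d,K,R,t=snap("wrist"); cv2.imwrite("pics/w4.png",p[:,:,::-1]); C=cloud(d,K,R,t)
m=(C[...,2]>.006)&(C[...,2]<.03)&(np.hypot(C[...,0]-.439,C[...,1]+.219)<.045)&(d>0)
r=cv2.minAreaRect((C[m][:,:2]*1000).astype(np.float32)); print(r, np.percentile(C[m][:,2],[5,50,95]))
m2=(d>0)&(abs(C[...,2])<.006);print(np.median(C[m2],0))
E
python3 go.py 439 -219.5 7 1.543
```

```text
time: 6.08
tool_pos: [0.4373, -0.2194, 0.2675]
tool_rot: [3.14, -0.001, 3.112]
contact_force: [-0.0, 0.6, 0.1]
opening: 0.0603
grip_force: 0.0
((440.0133056640625, -222.51536560058594), (20.606639862060547, 45.16935729980469), 87.9050064086914) [0.00960586 0.01112401 0.01229181]
[ 0.40362255 -0.19313362 -0.00079969]
shift [-1.5 -0.9 82.7] roll -0.0 q6 then -2.01 t 6.13 open 0.0597 rot [ 3.140e+00 -1.000e-03  3.114e+00]
```

View pics/w4.png

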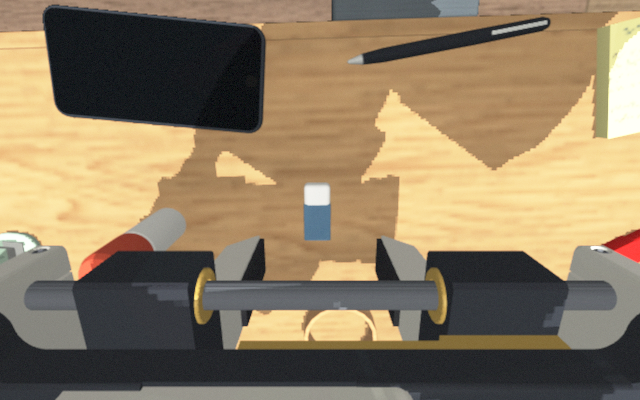

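Eraser (white/blue) lies at (317,212), centred between the fingers. The glue stick at (140,235) stands close to where the gripper's body would descend, so I'll move the glue first.

```bash
python3 go.py 448.2 -337.7 100 1.43; python3 -m crank '[[1,0,0,-15,0.11],[1,-15,-118,-15,0.11],[1,-15,-118,-15,0.11],[1,-15,-118,-15,0.11],[1,-15,-118,-15,0.11],[1,-15,-118,-15,0.11]]'; python3 go.py 448.2 -337.7 100 1.43;python3 - <<'E'
from h import *
p,d,K,R,t=snap("wrist"); C=cloud(d,K,R,t)
for lo,hi in((.03,.055),(.083,.095)):
    m=(C[...,2]>lo)&(C[...,2]<hi)&(np.hypot(C[...,0]-.448,C[...,1]+.338)<.03)&(d>0)
    w=C[m][:,:2]*1000; print(m.sum(), cv2.minEnclosingCircle(cv2.convexHull(w.astype(np.float32))) if m.sum() else 0)
cv2.imwrite("pics/w5.png",p[:,:,::-1])
E
```

```text
shift [ -13.9 -118.7  -10.4] roll 0.113 q6 then -2.08 t 6.13 open 0.0597 rot [ 3.140e+00 -1.000e-03  3.114e+00]
time: 6.63
tool_pos: [0.45, -0.3375, 0.2827]
tool_rot: [3.141, -0.0, 3.004]
contact_force: [-0.5, 0.3, -0.1]
opening: 0.0906
grip_force: 0.0
shift [ 1.8 -0.5  4.7] roll 0.003 q6 then -2.08 t 6.63 open 0.0906 rot [ 3.141 -0.     3.004]
318 ((444.21343994140625, -341.408203125), 12.970439910888672)
1529 ((447.39593505859375, -342.07867431640625), 13.755478858947754)
```

View pics/w5.png

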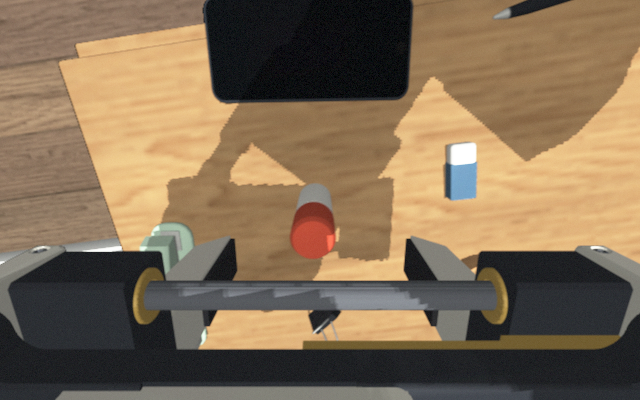

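The glue stick's red cap at (313,235) is between the fingers, with stapler (170,240) and clip (325,320) clear of them.

```bash
python3 -m crank '[[1,2,-2,0,0],[1,2,-2,25,0],[1,2,-2,50,0],[1,2,-2,65,0],[1,2,-2,68,0],[0,2,-2,68,0],[-0.3,2,-2,68,0],[-0.6,2,-2,68,0],[-1,2,-2,68,0],[-1,2,-2,68,0],[-1,2,-2,68,0],[-1,2,-2,68,0]]' 12; python3 -m crank '[[-1,0,0,0,0],[-1,0,0,-30,0],[-1,0,0,-70,0],[-1,0,0,-70,0]]';  python3 go.py 549.2 239.5 110 1.43
```

```text
time: 7.68
tool_pos: [0.4471, -0.3397, 0.2156]
tool_rot: [-3.141, 0.001, 3.004]
contact_force: [-1.0, 0.9, -0.1]
opening: 0.0498
grip_force: 0.0
time: 8.02
tool_pos: [0.4485, -0.341, 0.2918]
tool_rot: [-3.135, 0.009, 3.004]
contact_force: [1.6, -1.7, 1.0]
opening: 0.0231
grip_force: 0.0
shift [-20.1 588.8  -0. ] roll 0.003 q6 then -1.02 t 8.02 open 0.0231 rot [-3.135  0.009  3.004]
```

```bash
python3 - <<'E'
from h import *
p,d,K,R,t=snap("wrist");q=snap("scene")[0]; cv2.imwrite("pics/w6.png",np.hstack([cv2.resize(p,(400,250)),cv2.resize(q[200:400,250:570],(400,250))])[:,:,::-1])
print(telemetry.observe()['opening'])
E
```

```text
0.015030782321298227
```

View pics/w6.png

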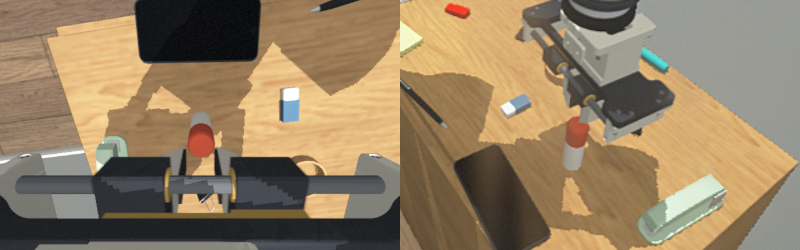

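The glue stick is still standing, at wrist (200,140). The fingers hadn't closed by the time I lifted. Reopening and retrying with more closing time.

```bash
python3 -m crank '[[1,0,0,0,0],[1,0,0,0,0],[1,0,0,0,0],[1,0,0,0,0],[1,0,0,0,0],[1,0,0,0,0]]' 20; python3 -m crank '[[1,0,0,0,0],[1,0,0,0,0]]';python3 - <<'E'
from h import *
p,d,K,R,t=snap("wrist"); C=cloud(d,K,R,t)
m=(C[...,2]>.083)&(C[...,2]<.095)&(np.hypot(C[...,0]-.448,C[...,1]+.338)<.03)&(d>0)
print(m.sum(), cv2.minEnclosingCircle(cv2.convexHull((C[m][:,:2]*1000).astype(np.float32))))
E
python3 go.py 448 -339 36 1.43
```

```text
time: 8.62
tool_pos: [0.4471, -0.3396, 0.2847]
tool_rot: [3.141, -0.001, 3.004]
contact_force: [0.2, 0.4, 0.0]
opening: 0.0505
grip_force: 0.0
time: 8.78
tool_pos: [0.4471, -0.3397, 0.2851]
tool_rot: [3.141, -0.0, 3.004]
contact_force: [0.6, -0.8, 0.2]
opening: 0.064
grip_force: 0.0
1480 ((447.3834533691406, -343.580810546875), 13.734049797058105)
shift [-0.8  0.8 71.2] roll 0.003 q6 then -2.08 t 8.83 open 0.0678 rot [ 3.141 -0.     3.004]
```

```bash
python3 -m crank '[[1,-1,0,20,0],[1,-1,0,45,0],[1,-1,0,65,0],[1,-1,0,71,0],[-1,-1,0,71,0],[-1,-1,0,71,0],[-1,-1,0,71,0],[-1,-1,0,71,0],[-1,-1,0,71,0],[-1,-1,0,71,0],[-1,-1,0,71,0],[-1,-1,0,71,0]]' 20; python3 -m crank '[[-1,0,0,0,0],[-1,0,0,0,0],[-1,0,0,0,0],[-1,0,0,0,0]]'
```

```text
time: 9.83
tool_pos: [0.4481, -0.3398, 0.2145]
tool_rot: [-3.141, 0.0, 3.004]
contact_force: [0.3, 0.1, -0.4]
opening: 0.0432
grip_force: 0.0
time: 10.17
tool_pos: [0.4481, -0.3398, 0.2142]
tool_rot: [3.141, 0.0, 3.004]
contact_force: [-0.2, 0.8, 0.4]
opening: 0.0273
grip_force: 20.0
```

Gripped. Lift and carry in two calls.

```bash
python3 -m crank '[[-1,0,0,-30,0],[-1,0,0,-60,0],[-1,0,60,-70,0],[-1,0,100,-70,0],[-1,-4,140,-70,0],[-1,-6,175,-70,0],[-1,-8,210,-70,0],[-1,-10,245,-70,0],[-1,-12,280,-70,0],[-1,-14,315,-70,0],[-1,-16,350,-70,0],[-1,-18,385,-70,0]]'; python3 go.py 549.2 239.5 66 1.43
```

```text
time: 11.17
tool_pos: [0.5188, 0.0409, 0.2843]
tool_rot: [3.142, 0.0, 3.004]
contact_force: [-0.2, -0.1, 0.3]
opening: 0.0273
grip_force: 20.0
shift [ -2.8 200.9  40.3] roll 0.003 q6 then -1.02 t 11.17 open 0.0273 rot [3.142 0.    3.004]
```

```bash
python3 -m crank '[[-1,-3,40,0,0],[-1,-3,80,0,0],[-1,-3,120,0,0],[-1,-3,160,0,0],[-1,-3,190,0,0],[-1,-3,201,0,0],[-1,-3,201,0,0],[-1,-3,201,0,0]]'; python3 go.py 549.2 239.5 47 1.43; python3 - <<'E'
from h import *
p,d,K,R,t=snap("wrist"); cv2.imwrite("pics/w7.png",p[:,:,::-1])
E
```

```text
time: 11.83
tool_pos: [0.5491, 0.2376, 0.2838]
tool_rot: [-3.141, -0.001, 3.005]
contact_force: [0.5, -1.2, -0.5]
opening: 0.0269
grip_force: 20.0
shift [ 0.2  1.9 58.8] roll 0.004 q6 then -1.02 t 11.83 open 0.0269 rot [-3.141e+00 -1.000e-03  3.005e+00]
```

View pics/w7.png

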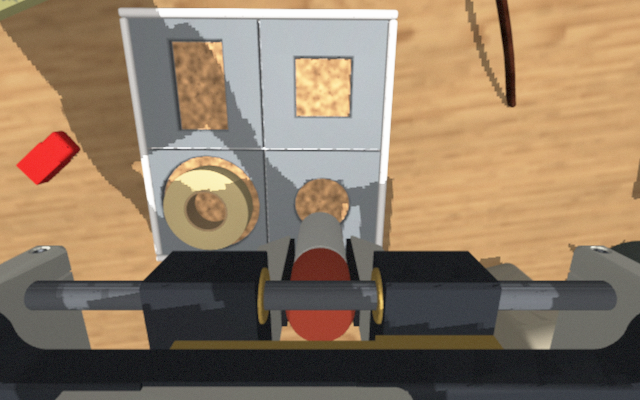

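Tape sits in the wide recess (207,208). The glue stick is upright in the fingers, over the small round recess (322,200).

```bash
python3 -m crank '[[-1,0,2,25,0],[-1,0,2,45,0],[-1,0,2,55,0],[-1,0,2,58,0],[-1,0,2,58,0],[0.1,0,2,58,0],[0.1,0,2,58,0],[0.1,0,2,58,0],[0.1,0,2,58,0],[0.1,0,2,58,0],[0.1,0,2,58,0],[0.1,0,2,58,0]]'; python3 -m crank '[[0.1,0,0,-30,0],[0.1,0,0,-65,0],[0.1,0,0,-90,0],[0.1,0,0,-90,0]]'; python3 go.py 439.2 -220 60 1.543
```

```text
time: 12.88
tool_pos: [0.5497, 0.2398, 0.2264]
tool_rot: [3.141, 0.0, 3.004]
contact_force: [-0.5, -0.6, -0.3]
opening: 0.0507
grip_force: 0.0
time: 13.22
tool_pos: [0.5508, 0.2402, 0.3222]
tool_rot: [3.137, 0.009, 3.004]
contact_force: [0.6, 0.7, 1.1]
opening: 0.0504
grip_force: 0.0
shift [  48.2 -471.6   81.7] roll -0.11 q6 then -2.01 t 13.22 open 0.0504 rot [3.137 0.009 3.004]
```

```bash
python3 -m crank '[[0.1,5,-40,0,0],[0.1,48,-472,30,-0.11],[0.1,48,-472,30,-0.11],[0.1,48,-472,30,-0.11],[0.1,48,-472,30,-0.11],[0.1,48,-472,30,-0.11],[0.1,48,-472,30,-0.11],[0.1,48,-472,60,-0.11],[0.1,48,-472,75,-0.11],[0.1,48,-472,75,-0.11],[0.1,48,-472,75,-0.11],[0.1,48,-472,75,-0.11]]'; python3 -m crank '[[0.1,0,0,0,0],[0.1,0,0,0,0],[0.1,0,0,0,0]]'; python3 go.py 439.2 -220 7 1.543
```

```text
time: 14.22
tool_pos: [0.436, -0.224, 0.2399]
tool_rot: [3.141, -0.001, 3.112]
contact_force: [0.5, 0.6, 0.2]
opening: 0.0503
grip_force: 0.0
time: 14.47
tool_pos: [0.4373, -0.2206, 0.2411]
tool_rot: [3.141, -0.0, 3.113]
contact_force: [0.1, 0.3, -0.6]
opening: 0.0508
grip_force: 0.0
shift [-2.   0.7 56.1] roll -0.0 q6 then -2.01 t 14.47 open 0.0508 rot [ 3.141 -0.     3.113]
```

```bash
python3 -m crank '[[0.1,-2,0,20,0],[0.1,-2,0,40,0],[0.1,-2,0,52,0],[0.1,-2,0,57,0],[0.1,-2,0,57,0],[-1,-2,0,57,0],[-1,-2,0,57,0],[-1,-2,0,57,0],[-1,-2,0,57,0],[-1,-2,0,57,0],[-1,-2,0,57,0],[-1,-2,0,57,0]]' 20; python3 -m crank '[[-1,0,0,0,0],[-1,0,0,0,0],[-1,0,0,0,0]]'; python3 -m crank '[[-1,0,0,-30,0],[-1,0,0,-60,0],[-1,0,0,-60,0]]'; python3 go.py 447.5 163 70 1.43
```

```text
time: 15.47
tool_pos: [0.4394, -0.2213, 0.1846]
tool_rot: [-3.141, 0.001, 3.114]
contact_force: [-0.2, 1.1, 4.3]
opening: 0.0198
grip_force: 20.0
time: 15.72
tool_pos: [0.4394, -0.2213, 0.1847]
tool_rot: [-3.141, 0.001, 3.114]
contact_force: [-0.1, 0.9, 5.7]
opening: 0.0197
grip_force: 20.0
time: 15.97
tool_pos: [0.4405, -0.2221, 0.2484]
tool_rot: [-3.137, 0.006, 3.114]
contact_force: [1.5, -1.1, 0.3]
opening: 0.0198
grip_force: 20.0
shift [  3.7 385.1  -1.2] roll 0.113 q6 then -1.08 t 15.97 open 0.0198 rot [-3.137  0.006  3.114]
```

```bash
python3 -m crank '[[-1,0,40,0,0],[-1,4,385,0,0.113],[-1,4,385,0,0.113],[-1,4,385,0,0.113],[-1,4,385,0,0.113],[-1,4,385,0,0.113],[-1,4,385,0,0.113],[-1,4,385,0,0.113],[-1,4,385,0,0.113],[-1,4,385,0,0.113],[-1,4,385,0,0.113],[-1,4,385,0,0.113]]'; python3 -m crank '[[-1,0,0,0,0],[-1,0,0,0,0]]'; python3 go.py 447.5 163 17.5 1.43; python3 - <<'E'
from h import *
p,d,K,R,t=snap("wrist"); cv2.imwrite("pics/w8.png",p[:,:,::-1])
E
```

```text
time: 16.97
tool_pos: [0.4456, 0.1642, 0.2437]
tool_rot: [-3.141, -0.001, 3.003]
contact_force: [-0.3, -0.4, 0.0]
opening: 0.0194
grip_force: 20.0
time: 17.13
tool_pos: [0.4461, 0.1625, 0.244]
tool_rot: [-3.141, -0.001, 2.999]
contact_force: [-0.4, -0.2, 0.3]
opening: 0.0199
grip_force: 20.0
shift [-1.4  0.7 48.5] roll -0.002 q6 then -1.08 t 17.13 open 0.0199 rot [-3.141e+00 -1.000e-03  2.999e+00]
```

View pics/w8.png

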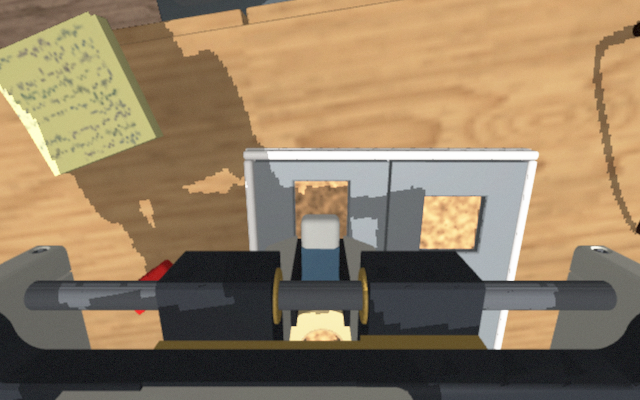

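Eraser is held at (320,245), aligned over the oblong recess (322,215).

```bash
python3 -m crank '[[-1,-1,1,20,0],[-1,-1,1,38,0],[-1,-1,1,46,0],[-1,-1,1,48,0],[-1,-1,1,48,0],[-0.2,-1,1,48,0],[-0.2,-1,1,48,0],[-0.2,-1,1,48,0],[-0.2,-1,1,48,0],[-0.2,-1,1,48,0],[-0.2,-1,1,48,0]]'; python3 -m crank '[[-0.2,0,0,-30,0],[-0.2,0,0,-70,0],[-0.2,0,0,-100,0],[-0.2,0,0,-100,0]]';  python3 go.py 561.5 -346.5 80 2.327
```

```text
time: 18.1
tool_pos: [0.4472, 0.1646, 0.1965]
tool_rot: [3.141, 0.001, 3.001]
contact_force: [-0.2, -0.3, 0.6]
opening: 0.0367
grip_force: 0.0
time: 18.43
tool_pos: [0.4486, 0.165, 0.3018]
tool_rot: [3.138, 0.01, 3.001]
contact_force: [1.7, 0.2, 0.2]
opening: 0.0365
grip_force: 0.0
shift [-183.  -490.8   43.9] roll -0.897 q6 then -2.88 t 18.43 open 0.0365 rot [3.138 0.01  3.001]
```

```bash
python3 -m crank '[[0.1,-183,-491,0,-0.9],[0.1,-183,-491,0,-0.9],[0.1,-183,-491,0,-0.9],[0.1,-183,-491,0,-0.9],[0.1,-183,-491,0,-0.9],[0.1,-183,-491,0,-0.9],[0.1,-183,-491,0,-0.9],[0.1,-183,-491,0,-0.9],[0.1,-183,-491,0,-0.9],[0.1,-183,-491,0,-0.9],[0.1,-183,-491,0,-0.9],[0.1,-183,-491,0,-0.9]]'; python3 -m crank '[[0.1,-28,-75,0,0],[0.1,-28,-75,0,0]]';  python3 go.py 561.5 -346.5 80 2.327
```

```text
time: 19.43
tool_pos: [0.5465, -0.2897, 0.2957]
tool_rot: [3.141, 0.0, -2.383]
contact_force: [0.8, 0.8, -0.3]
opening: 0.0504
grip_force: 0.0
time: 19.6
tool_pos: [0.6184, -0.3259, 0.2958]
tool_rot: [3.141, -0.0, -2.386]
contact_force: [0.6, 0.5, 0.7]
opening: 0.0508
grip_force: 0.0
shift [55.5 24.  37.8] roll -0.001 q6 then -2.88 t 19.6 open 0.0508 rot [ 3.141 -0.    -2.386]
```

```bash
python3 -m crank '[[0.1,55,24,20,0],[0.1,55,24,30,0],[0.1,55,24,30,0],[0.1,55,24,30,0]]';  python3 - <<'E'
from h import *
p,d,K,R,t=snap("wrist"); C=cloud(d,K,R,t)
c=np.array([.5615,-.3465])
for lo,hi in((.008,.02),(.02,.045)):
    m=(C[...,2]>lo)&(C[...,2]<hi)&(np.hypot(*(C[...,:2]-c).transpose(2,0,1))<.03)&(d>0)
    if m.sum(): print(lo,m.sum(),cv2.minAreaRect((C[m][:,:2]*1000).astype(np.float32)))
V=p.max(-1); uv=K@(R@np.array([.5615,-.3465,.016])+t); uv=(uv/uv[2])[:2].astype(int); print(uv)
y0=max(0,uv[1]-60);x0=max(0,uv[0]-80)
cv2.imwrite("pics/w9.png",cv2.resize(p[y0:y0+120,x0:x0+160],(800,600))[:,:,::-1])
E
python3 go.py 561.5 -346.5 8 2.327
```

```text
time: 19.93
tool_pos: [0.5611, -0.3437, 0.264]
tool_rot: [3.137, -0.0, -2.384]
contact_force: [-0.3, 0.3, 0.1]
opening: 0.0504
grip_force: 0.0
0.008 501 ((563.7828369140625, -351.2818908691406), (14.128314018249512, 24.947612762451172), 36.323726654052734)
0.02 156 ((563.8397216796875, -351.2404479980469), (23.20209503173828, 12.714547157287598), 39.171241760253906)
[317 209]
shift [ 2.6 -2.1 79.6] roll 0.002 q6 then -2.88 t 19.98 open 0.0506 rot [ 3.14   0.    -2.383]
```

View pics/w9.png

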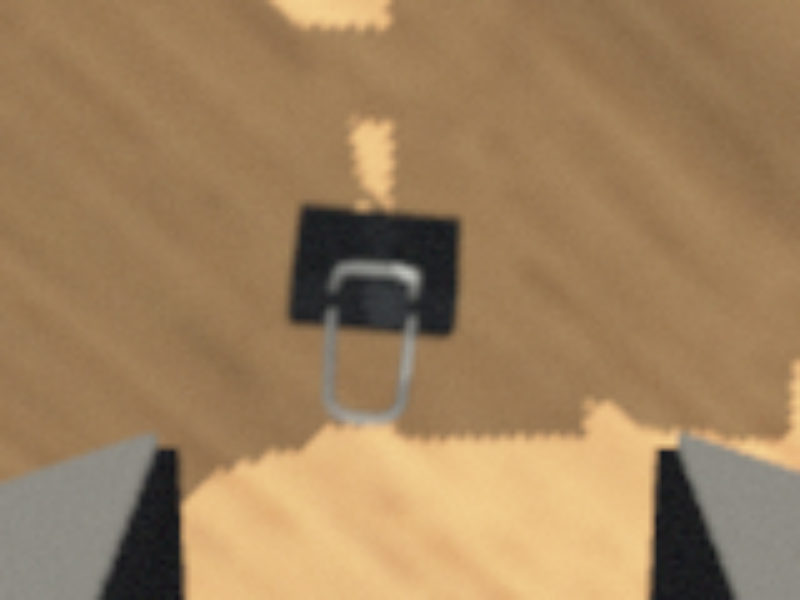

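The clip body at crop (375,270) has its long axis nearly along the closing axis (tilted about 0.08 rad), and its handle loops point upward. Grip on the 24 mm length.

```bash
python3 go.py 562 -348.5 7.5 2.25
```

```text
shift [ 3.6 -3.9 80.1] roll 0.079 q6 then -2.81 t 19.98 open 0.0506 rot [ 3.14   0.    -2.383]
```

```bash
python3 -m crank '[[0.1,4,-4,0,0.08],[0.1,4,-4,30,0.08],[0.1,4,-4,60,0.08],[0.1,4,-4,75,0.08],[0.1,4,-4,80,0.08],[0.1,4,-4,80,0.08],[-1,4,-4,80,0.08],[-1,4,-4,80,0.08],[-1,4,-4,80,0.08],[-1,4,-4,80,0.08],[-1,4,-4,80,0.08],[-1,4,-4,80,0.08]]' 20; python3 -m crank '[[-1,0,0,0,0],[-1,0,0,0,0],[-1,0,0,0,0]]'; python3 -m crank '[[-1,0,0,-20,0],[-1,0,0,-60,0],[-1,0,0,-90,0],[-1,0,0,-90,0]]'; python3 go.py 460 252.5 90 1.43
```

```text
time: 20.98
tool_pos: [0.5622, -0.3491, 0.1873]
tool_rot: [-3.14, 0.001, -2.462]
contact_force: [-0.2, 0.1, 4.7]
opening: 0.0241
grip_force: 20.0
time: 21.23
tool_pos: [0.5622, -0.3491, 0.1873]
tool_rot: [-3.14, 0.001, -2.462]
contact_force: [-1.0, 0.5, 5.9]
opening: 0.0241
grip_force: 20.0
time: 21.57
tool_pos: [0.5632, -0.35, 0.2835]
tool_rot: [-3.13, 0.003, -2.462]
contact_force: [0.8, -1.2, 0.9]
opening: 0.0241
grip_force: 20.0
shift [-298.1  533.7   10. ] roll 0.82 q6 then -0.93 t 21.57 open 0.0241 rot [-3.130e+00  3.000e-03 -2.462e+00]
```

```bash
python3 -m crank '[[-1,-20,36,0,0],[-1,-298,534,0,0.82],[-1,-298,534,0,0.82],[-1,-298,534,0,0.82],[-1,-298,534,0,0.82],[-1,-298,534,0,0.82],[-1,-298,534,0,0.82],[-1,-298,534,0,0.82],[-1,-298,534,0,0.82],[-1,-298,534,0,0.82],[-1,-298,534,0,0.82],[-1,-298,534,0,0.82]]'; python3 go.py 460 252.5 90 1.43
```

```text
time: 22.57
tool_pos: [0.4776, 0.1398, 0.2763]
tool_rot: [3.141, 0.0, 3.0]
contact_force: [1.5, 0.3, 0.4]
opening: 0.0241
grip_force: 20.0
shift [ 33.2 109.1   8.3] roll -0.0 q6 then -0.93 t 22.57 open 0.0241 rot [3.141 0.    3.   ]
```

```bash
python3 -m crank '[[-1,33,109,8,0],[-1,33,109,8,0],[-1,33,109,8,0],[-1,33,109,8,0],[-1,33,109,8,0],[-1,33,109,8,0]]'; python3 go.py 460 252.5 20.5 1.43; python3 - <<'E'
from h import *
p,d,K,R,t=snap("wrist"); cv2.imwrite("pics/w10.png",p[:,:,::-1])
E
```

```text
time: 23.07
tool_pos: [0.4609, 0.2503, 0.268]
tool_rot: [-3.141, -0.0, 3.001]
contact_force: [0.2, 0.2, -0.4]
opening: 0.0245
grip_force: 20.0
shift [ 1.2  2.1 69.5] roll 0.001 q6 then -0.93 t 23.07 open 0.0245 rot [-3.141 -0.     3.001]
```

View pics/w10.png

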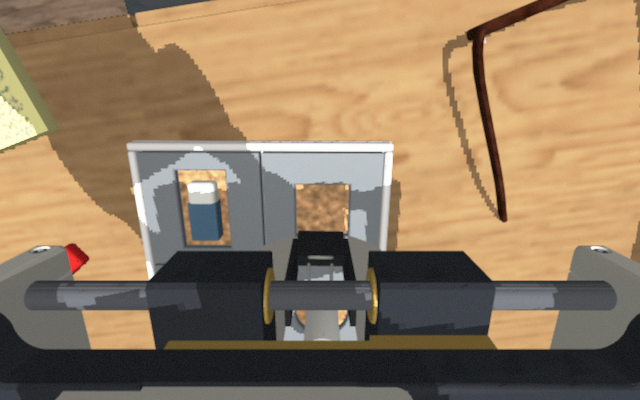

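Eraser lies in its recess (204,212). The clip is held upright over the square recess (322,205).

```bash
python3 -m crank '[[-1,1,2,25,0],[-1,1,2,50,0],[-1,1,2,63,0],[-1,1,2,69,0],[-1,1,2,69,0],[0,1,2,69,0],[0,1,2,69,0],[0,1,2,69,0],[0,1,2,69,0],[0,1,2,69,0],[0,1,2,69,0],[0,1,2,69,0]]'; python3 -m crank '[[0,0,0,-30,0],[0,0,0,-70,0],[0,0,0,-110,0],[0,0,0,-150,0]]'; python3 -m crank '[[0,-50,-40,0,0],[0,-100,-300,0,0],[0,-100,-300,0,0],[0,-100,-300,0,0],[0,-100,-300,0,0],[0,-100,-300,0,0],[0,-100,-300,0,0],[0,-100,-300,0,0],[0,-100,-300,0,0],[0,-100,-300,0,0]]'; python3 - <<'E'
from h import *
p,d,K,R,t=snap("top");q=snap("scene")[0]
np.savez("top1.npz",p=p,d=d,K=K,R=R,t=t)
cv2.imwrite("pics/end.png",np.hstack([cv2.resize(p[165:270,160:265],(400,400)),cv2.resize(q[120:220,215:315],(400,400))])[:,:,::-1])
C=cloud(d,K,R,t)
for n,c,lo,hi in(("tape",(536.5,150.5),.0205,.05),("er",(447.5,163),.0195,.05),("clip",(460,252.5),.0195,.06),("glue",(549,239.5),.085,.12)):
    m=(C[...,2]>lo)&(C[...,2]<hi)&(np.hypot(C[...,0]*1000-c[0],C[...,1]*1000-c[1])<42)&(d>0)
    if m.sum(): r=cv2.minAreaRect((C[m][:,:2]*1000).astype(np.float32)); print(n,m.sum(),np.round(r[0],1),np.round(r[1],1),"z",np.round(np.percentile(C[m][:,2],[10,50,90])*1000,1))
E
```

```text
time: 24.12
tool_pos: [0.4602, 0.2528, 0.1995]
tool_rot: [3.141, 0.0, 3.001]
contact_force: [0.1, 0.2, -0.0]
opening: 0.0459
grip_force: 0.0
time: 24.45
tool_pos: [0.4599, 0.2526, 0.3509]
tool_rot: [-3.141, -0.001, 3.001]
contact_force: [1.4, 0.3, -1.0]
opening: 0.0459
grip_force: 0.0
time: 25.28
tool_pos: [0.5171, -0.0599, 0.3491]
tool_rot: [3.141, -0.0, 2.997]
contact_force: [-0.5, 0.1, -0.7]
opening: 0.0461
grip_force: 0.0
tape 530 [536.1 151.3] [64.9 61.6] z [26.3 28.9 31.7]
er 197 [446.8 160.8] [74.5 72.6] z [19.9 22.5 25. ]
clip 105 [461.  251.6] [75.  75.8] z [19.7 23.9 34.7]
glue 140 [548.4 238.4] [26.4 26.3] z [ 94.3  97.8 100.2]
```

View pics/end.png

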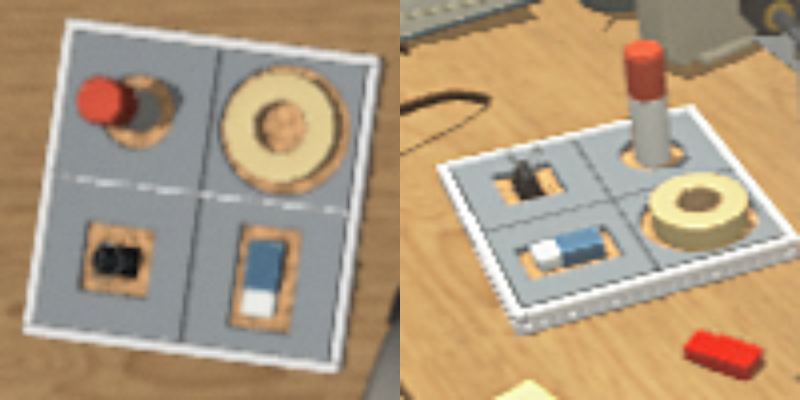

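All four are seated: glue upright at (105,100), tape (280,128), clip (118,260) and eraser (265,278). The measured top heights match resting on the recess floors. The core and memory stick were never touched.

```bash
python3 -c "
from cell import ticket;print(ticket.hand_in())"
```

```text
the job is handed in; nothing more can be done
None
```

I put the tape, glue stick, eraser and clip each in its own recess and handed the job in at about 25 s. The final camera check showed all four seated. I didn't re-measure the memory stick and empty core at the end, but no move went near them.

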